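Sweep the brass door roses into the sorting tray

TASK

Using the fingertips or the outside of the fingers, gently sweep the three loose round brass door roses across the counter through the open front of the wooden tray, until all three lie flat on its floor, wholly inside it. Keep them down on the counter all the way - do not pinch, pick up or carry them, nor press hard on them - and leave all the other pieces where they stand.

Things in the scene. Friction and masses are not known exactly. Their poses are not given: they have to be found in the camera images.
- tray: three-sided pale wooden tray fixed to the counter, grey lining flush with the counter (no sill). Origin at counter height in the middle of the inside floor; inside 140 mm deep (x from -70 to +70) and 240 mm wide (y from -120 to +120). Walls 10 mm thick and 35 mm high at the back (+x) and both sides (y); the whole -x side is open: the mouth at x = -70, where the side walls end.
- rose0: round brass door rose (flat cover disc), 52 mm across, rim 10 mm high with upright edge, a central collar 24 mm across rising to 18 mm, about 90 g, lying flat and loose on the counter; origin at the centre of its underside. The three roses are alike.
- rose1: round brass door rose (flat cover disc), 52 mm across, rim 10 mm high with upright edge, a central collar 24 mm across rising to 18 mm, about 90 g, lying flat and loose on the counter; origin at the centre of its underside. The three roses are alike.
- rose2: round brass door rose (flat cover disc), 52 mm across, rim 10 mm high with upright edge, a central collar 24 mm across rising to 18 mm, about 90 g, lying flat and loose on the counter; origin at the centre of its underside. The three roses are alike.
- door_knob_mid (a point): bystander: standing brass door knob, 40 mm across, 49 mm high; point on its axis 25 mm up
- candle_holder_mid (a point): bystander: short standing brass candle holder, base 50 mm across, 48 mm high; point on its axis 24 mm up
- square_plate_mid (a point): bystander: flat square brass plate 50 x 50 x 8 mm; point at its centre, 4 mm up
- screw_jar_mid (a point): bystander: glass jar with steel cap, 48 mm across, 65 mm high, beside the tray; point on its axis 32 mm up
- pull_handle_mid (a point): bystander: brass bar pull 116 mm long, 33 mm high, standing on its two feet beside the tray; point at its middle 20 mm up
- finial_mid (a point): bystander: small brass finial, 32 mm across, 48 mm high, standing beside the tray; point on its axis 24 mm up
Mind the look-alikes: they are no part of the job. What is shaped like the rose2 but green is not meant. What is shaped like the rose1 but green is not meant.

How it is judged:
By the outcome, as a careful person would: the job done as asked, in the order asked, and still so for the second after the job is handed in, with the robot touching nothing.
It also fails if it takes over 48 s, if anything falls off the work surface, if the arm or the gripper's body presses on something with over 40 N, if the wrist force passes 120 N, or if a joint passes its speed limit or range.

ROBOT

A 7-joint arm with a two-finger parallel gripper is mounted at the origin on the work surface. World frame = base frame: x ahead of the robot, y to its left, z up, the work surface at z = 0. Lengths are in mm, angles in degrees, forces in N, time in s.
With the tool pointing down it reaches from about 425 to 875 mm from the base axis. Payload 4.7 kg.
Tool frame: the origin (TCP) lies between the finger pads; the fingertips stand 19 mm ahead of it and the grasp point (between the pads) is the TCP; z points along the fingers, y is the line along which they close (so a half turn about z gives the same grasp; the last joint's range is limited). The gripper opens to 85 mm and grips with 20 to 120 N. Pads are 22 mm wide; open, the fingers measure 114 mm over their backs; the gripper's body (76 mm by 85 mm) begins 54 mm behind the grasp point. The pads swing forward as they close: fully open they stand 13 mm farther back than shut.
Start: joints at [-69.036, 18.392, -4.016, 83.108, 1.295, 78.541, -3.26], TCP at [224.008, 610.199, 250.349] pointing down, gripper open.
Joint ranges: [-163.93, 163.93], [-17.29, 119.83], [-79.2, 71.16], [3.27, 140.29], [-89.18, 269.18], [5.43, 117.66], [-154.24, 154.24]. Speed limits (degrees/s): [147.25, 147.25, 180, 180, 180, 180, 180].

INTERFACE

Orientations are given as [roll, pitch, yaw] about the fixed x, y, z axes, in that order (R = Rz(yaw) Ry(pitch) Rx(roll)).
In Python, from bench import robot, eyes gives the robot as it stands.
- The arm moves only by the shell command python3 -m creep 'ROWS'. ROWS is a JSON object of lists of equal length, an entry for each row: "translation": the shift along the tool's x, y, z in m, a list of three; "spin": the turn about the tool's z in degrees; "jaw": the finger opening in m, from 0 to 0.0854. A call has 1 to 10 rows; each row is the pose to reach, as a shift and turn from the pose commanded when the call began, along the tool's axes at that moment; what a row does not reach only later rows make up. A row lasts 1/8 s, in which the tool goes at most 62.5 mm and 10.7 degrees, less where a joint would pass 70% of its speed; a pose out of reach is approached as far as the arm can. A call with a gripper value outside its range is refused whole. The fingers move at their own pace and stop on an object; the grip force is fixed at half the most. Time passes only in rows, so rows that repeat a pose let the fingers close. It gives the time, the measured TCP pose, the force, the opening and the grip force at its end, in the units of the state.
- robot.sense(): the state, without advancing time (a new reading comes with each control period).
- eyes.read_camera(name): name is "side" or "top"; returns a dict with "frame" (400x640x3 uint8, red, green, blue), "camera_matrix" (3x3 intrinsics, pixels), "k1" (the pictures are not rectified: a ray, as slopes to the right and down, at radius r is drawn at 1 + k1 r^2 times it, then the intrinsics apply), "view" (4x4, takes a point from world to camera coordinates). Camera axes: x right, y down, z forward; pixel columns grow to the right and rows downward; lengths in mm; the calibration is good to about 2 mm. A picture is of the moment at which its call begins. There is no depth.
- robot.hand_in(): hands the job in; it is judged then, once.
The state is a dict: "clock": time; "joint_positions": joint angles; "qvel": joint speeds; "effort": joint torques, N m; "eef_pos": TCP position; "orientation": TCP orientation; "contact_force": force on the tool from outside, world axes, zero at the start; "torque": the same for the moment, N m; "gripper_width": opening from 0.0 (shut) to 1.0 (fully open); "grasp_force": force on a finger pad.
Only numpy, scipy, OpenCV 4.12 (cv2) and the standard library are available. Lean on these libraries where they do the work, as an engineer would, in place of code of your own. Each camera call takes 0.05 s, during which the arm holds its last target. There are 200 camera calls.

## Working session

There is one attempt and no reset: what is moved stays moved. The work goes in short steps, Python scripts to look and compute and a shell command to move; the robot and the scene stay as the last step left them, time stands still between calls to the robot, and variables do not carry over. Pictures are saved under pics/ and viewed, at most 10 in all, crops included, and the job is handed in when it is done.

```bash
mkdir -p pics
cat > h.py <<'E'
import numpy as np, cv2
from bench import robot, eyes
def snap(name,fn):
    d=eyes.read_camera(name); cv2.imwrite(fn,cv2.cvtColor(d["frame"],cv2.COLOR_RGB2BGR)); return d
def cal(d): return np.array(d["camera_matrix"],float),float(d["k1"]),np.array(d["view"],float)
def world(d,uv,z=0):
    K,k,V=cal(d); uv=np.array(uv,float).reshape(-1,1,2)
    p=cv2.undistortPoints(uv,K,np.array([k,0,0,0,0.]))[:,0]
    R,t=V[:3,:3],V[:3,3]; c=-R.T@t; r=np.c_[p,np.ones(len(p))]@R
    return c+r*((z-c[2])/r[:,2])[:,None]
def pix(d,P):
    K,k,V=cal(d); return cv2.projectPoints(np.array(P,float).reshape(-1,1,3),cv2.Rodrigues(V[:3,:3])[0],V[:3,3],K,np.array([k,0,0,0,0.]))[0][:,0]
E
python3 - <<'E'
from h import *
d=snap("top","pics/top0.png"); e=snap("side","pics/side0.png")
for q in(d,e): print(np.linalg.inv(cal(q)[2])[:3].round(2))
s=robot.sense(); print(s)
E
```

```text
[[ 2.0000e-02 -1.0000e+00  6.0000e-02  5.1895e+02]
 [-1.0000e+00 -2.0000e-02  4.0000e-02 -1.5490e+01]
 [-4.0000e-02 -6.0000e-02 -1.0000e+00  8.6178e+02]]
[[-7.2000e-01 -4.0000e-01  5.7000e-01  9.0790e+01]
 [-7.0000e-01  4.0000e-01 -6.0000e-01  4.6294e+02]
 [ 1.0000e-02 -8.2000e-01 -5.7000e-01  5.0180e+02]]
{'clock': 0.1, 'joint_positions': array([-69.03445447,  18.43556575,  -4.01632983,  83.16860637,
         1.29389971,  78.53973994,  -3.26070114]), 'qvel': array([ 0.02222894, -0.16220591, -0.04339238, -0.14026092,  0.04551654,
        0.04488637,  0.13373862]), 'effort': array([-2.93177909e-04, -4.94879293e+01, -3.84028740e-01, -3.15212452e+01,
        1.32187083e-02,  7.51416839e-03, -3.08680603e-05]), 'eef_pos': array([223.86879704, 609.75543779, 249.31831264]), 'orientation': array([-1.79901262e+02,  4.09620069e-03,  1.59843905e+02]), 'contact_force': array([-0.69021973, -0.42122878,  0.30250143]), 'torque': array([-0.04258185,  0.03113496,  0.02998185]), 'grasp_force': 0.0, 'gripper_width': 0.9999489559488112}
```

View pics/top0.png

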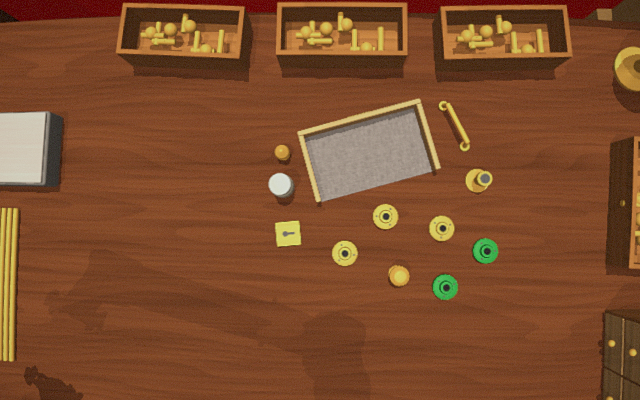

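View pics/side0.png

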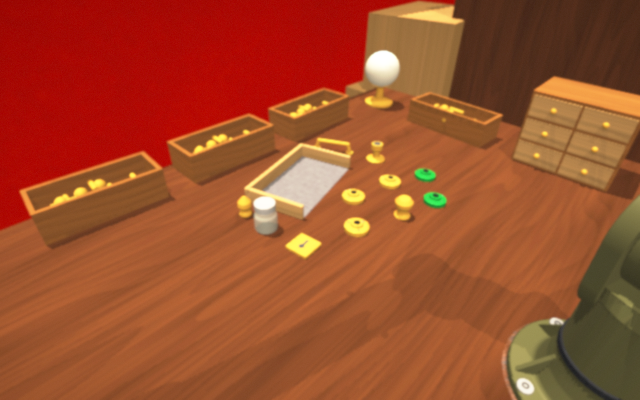

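Candidates for the roses in the top view are brass discs at (386,217), (442,228) and (345,253). The look-alikes are green discs at (486,251) and (445,287), the knob at (399,276), the square plate at (288,234) and the candle holder at (478,180). I choose the three brass discs with collars, and will check them in a crop.

Run:
```python
from h import *
d=eyes.read_camera("top"); im=cv2.cvtColor(d["frame"],cv2.COLOR_RGB2BGR)
cv2.imwrite("pics/crop.png",cv2.resize(im[90:310,250:520],None,fx=2.9,fy=2.7,interpolation=cv2.INTER_CUBIC))
hsv=cv2.cvtColor(im,cv2.COLOR_BGR2HSV)
m=cv2.inRange(hsv,(20,90,120),(75,255,255)); m[:90]=0
m=cv2.morphologyEx(m,cv2.MORPH_CLOSE,np.ones((5,5)))
n,l,st,c=cv2.connectedComponentsWithStats(m)
for i in range(1,n):
    if st[i,4]>60: print(c[i].round(1),st[i],world(d,c[i],9).round(1))
print("tray corners z0 (mouth ends inner) ",world(d,[[320,200],[435,168]],0).round(1))
print("tray wall tops",world(d,[[299,133],[419,101],[318,201],[439,167]],35).round(1))
```

```text
[363.4 135.2] [ 298   99  142  103 1193] [[696.8 -78.5   9. ]]
[456.1 124.5] [439 101  31  51 319] [[ 722.5 -272.5    9. ]]
[280.3 149.7] [276 145  10  11  72] [[664.4  95.2   9. ]]
[476.9 177.9] [465 169  28  22 337] [[ 610.8 -315.     9. ]]
[385.  216.2] [373 204  25  25 505] [[ 528.7 -124.5    9. ]]
[  6.6 279.5] [   0  208   17  154 2134] [[370.5 706.3   9. ]]
[441.1 227.8] [429 215  26  26 517] [[ 506.6 -240.2    9. ]]
[287.6 233.1] [275 220  26  27 606] [[490.4  75.9   9. ]]
[485.3 250.4] [473 238  26  26 478] [[ 461.5 -331.8    9. ]]
[344.3 252.7] [332 240  26  26 518] [[452.3 -41.8   9. ]]
[398.3 274.6] [389 266  20  19 274] [[ 409.6 -152.9    9. ]]
[444.9 286.8] [433 274  25  26 478] [[ 386.2 -248.6    9. ]]
tray corners z0 (mouth ends inner)  [[ 560.4   10.3    0. ]
 [ 631.3 -229.8    0. ]]
tray wall tops [[ 694.7   54.3   35. ]
 [ 763.9 -189.4   35. ]
 [ 556.7   13.2   35. ]
 [ 628.9 -229.2   35. ]]
```

View pics/crop.png

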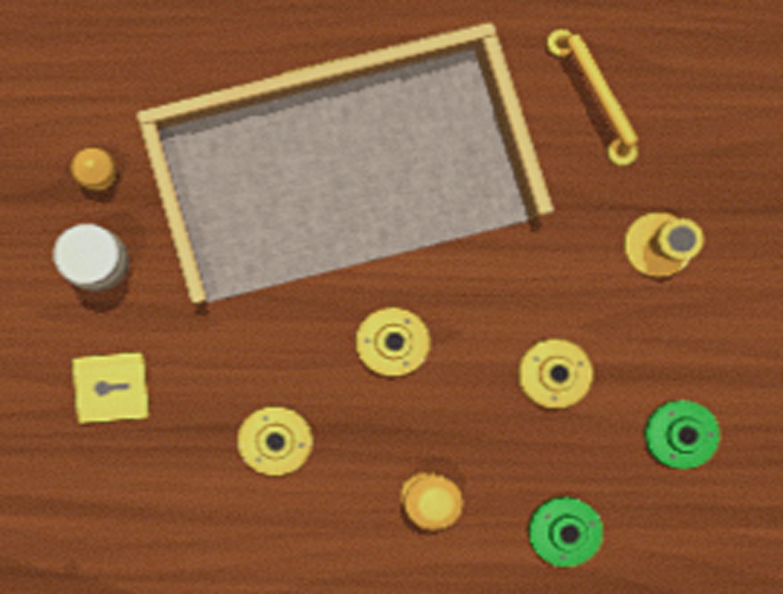

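```bash
cat >> h.py <<'E'
O=np.array([656.2,-89.1]); A=np.deg2rad(16.5); T=np.array([[np.cos(A),-np.sin(A)],[np.sin(A),np.cos(A)]])
def t2w(p): return O+T@np.array(p,float)
def w2t(p): return T.T@(np.array(p,float)[:2]-O)
def rel(targets,yaw=None):
    "tool-frame shifts (m) to world targets (mm) and spin to a yaw"
    s=robot.sense(); from scipy.spatial.transform import Rotation as Ro
    R=Ro.from_euler('xyz',s["orientation"],degrees=True).as_matrix()
    for t in targets: print(np.round(R.T@(np.array(t,float)-s["eef_pos"])/1000,4))
    if yaw is not None: print("spin",(s["orientation"][2]-yaw+180)%360-180)
E
python3 - <<'E'
from h import *
for n,p in dict(r0=(528.7,-124.5),r1=(506.6,-240.2),r2=(452.3,-41.8),knob=(413,-148),g1=(461.5,-331.8),pl=(490.4,75.9)).items(): print(n,w2t(p).round(1))
g=t2w([-178,2.3]); print(g)
rel([[470,200,200],[*g,150]],16.5)
E
```

```text
r0 [-132.3    2.3]
r1 [-186.4 -102.4]
r2 [-182.1  103.3]
knob [-249.9   12.6]
g1 [-255.6 -177.4]
pl [-112.1  205.3]
[ 484.8768519  -137.44944597]
[-0.3722 -0.2998  0.05  ]
[-0.5025 -0.6114  0.1004]
spin 143.34538117510988
```

The crop shows three brass discs with collars and dark bores, so the choice holds. Moving toward rose0 (central) first.

```bash
python3 -m creep '{"translation":[[-0.046,-0.037,0.006],[-0.092,-0.074,0.012],[-0.138,-0.111,0.018],[-0.184,-0.148,0.024],[-0.23,-0.185,0.03],[-0.276,-0.222,0.036],[-0.322,-0.26,0.043],[-0.372,-0.3,0.05],[-0.393,-0.35,0.055],[-0.414,-0.4,0.06]],"spin":[10,20,30,40,50,60,70,80,90,100],"jaw":[0.03,0.03,0.03,0.03,0.03,0.03,0.03,0.03,0.03,0.03]}'
python3 - <<'E'
from h import *
g=t2w([-178,2.3]); rel([[*g,150],[*g,60]],16.5)
E
```

```text
clock: 1.4
eef_pos: [474.9, 89.9, 189.9]
orientation: [180.0, 0.0, 59.5]
contact_force: [-0.1, -0.5, -0.5]
gripper_width: 0.358
grasp_force: 0.0
[-0.1907  0.1241  0.04  ]
[-0.1907  0.1241  0.13  ]
spin 42.97265145371776
```

```bash
python3 -m creep '{"translation":[[-0.045,0.03,0.01],[-0.09,0.06,0.02],[-0.135,0.09,0.03],[-0.18,0.118,0.04],[-0.191,0.124,0.04],[-0.191,0.124,0.08],[-0.191,0.124,0.12],[-0.191,0.124,0.135],[-0.191,0.124,0.145],[-0.191,0.124,0.145]],"spin":[10,20,30,40,43,43,43,43,43,43],"jaw":[0.03,0.03,0.03,0.03,0.03,0.03,0.03,0.03,0.03,0.03]}'
python3 - <<'E'
from h import *
e=eyes.read_camera("side"); im=cv2.cvtColor(e["frame"],cv2.COLOR_RGB2BGR)
cv2.imwrite("pics/s1.png",cv2.resize(im[120:270,220:470],None,fx=3,fy=3,interpolation=cv2.INTER_CUBIC))
g=t2w([-178,2.3]); rel([[*g,23]],16.5); print(robot.sense()["gripper_width"])
E
```

```text
clock: 2.65
eef_pos: [486.5, -135.2, 45.6]
orientation: [180.0, -0.0, 16.9]
contact_force: [-0.5, -0.3, 0.2]
gripper_width: 0.353
grasp_force: 0.0
[-0.0026  0.0014  0.0231]
spin 0.36291984085335116
0.35101043602989557
```

View pics/s1.png

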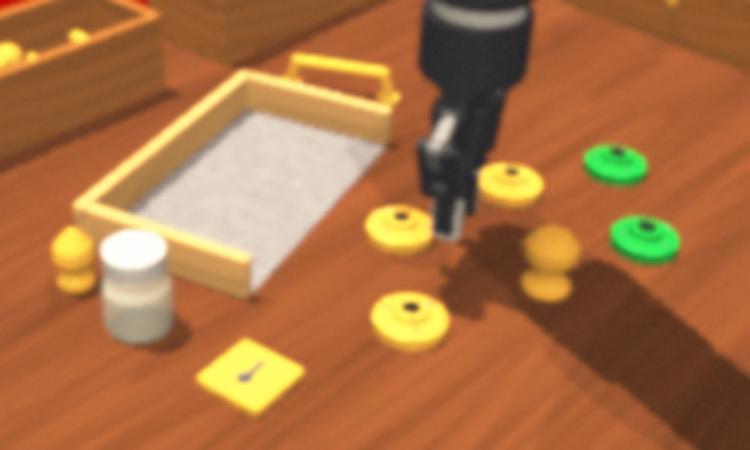

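The view shows the fingers (crop 445,235) standing behind rose0 (crop 400,228), clear of the knob. Lowering and starting the sweep.

```bash
python3 -m creep '{"translation":[[-0.0025,0.0015,0.012],[-0.0025,0.0015,0.0225],[-0.0025,0.0015,0.0225],[0.01,0.0015,0.0225],[0.022,0.0015,0.0225],[0.034,0.0015,0.0225],[0.046,0.0015,0.0225],[0.058,0.0015,0.0225]],"spin":[0,0,0,0,0,0,0,0],"jaw":[0.03,0.03,0.03,0.03,0.03,0.03,0.03,0.03]}'
python3 - <<'E'
from h import *
s=robot.sense(); print(w2t(s["eef_pos"]).round(1))
rel([[*t2w([-27,0]),23]],16.5)
e=eyes.read_camera("side"); im=cv2.cvtColor(e["frame"],cv2.COLOR_RGB2BGR)
cv2.imwrite("pics/s2.png",cv2.resize(im[120:270,220:470],None,fx=3,fy=3,interpolation=cv2.INTER_CUBIC))
E
```

```text
clock: 3.7
eef_pos: [542.9, -119.8, 22.8]
orientation: [180.0, 0.0, 16.9]
contact_force: [-1.0, -0.9, 1.0]
gripper_width: 0.353
grasp_force: 0.6
[-117.4    2.8]
[ 0.0903  0.0033 -0.0002]
spin 0.3544452672003615
```

View pics/s2.png

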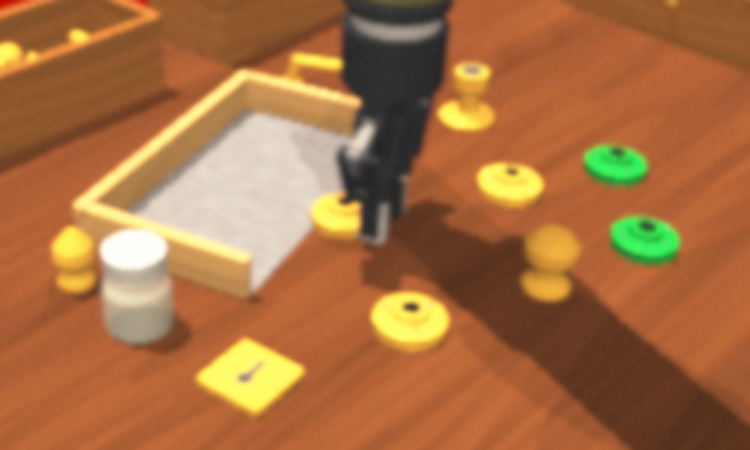

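Rose0 (crop 340,215) is cradled by the fingers and moving cleanly into the mouth. Continuing.

```bash
python3 -m creep '{"translation":[[0.012,0.0,0],[0.025,0.001,0],[0.038,0.001,0],[0.051,0.002,0],[0.064,0.002,0],[0.076,0.003,0],[0.085,0.003,0],[0.09,0.003,0],[0.092,0.003,0],[0.092,0.003,0]],"spin":[0,0,0,0,0,0,0,0,0,0],"jaw":[0.03,0.03,0.03,0.03,0.03,0.03,0.03,0.03,0.03,0.03]}'
python3 - <<'E'
from h import *
s=robot.sense(); print(w2t(s["eef_pos"]).round(1))
# rose1: from (-186.4,-102.4) towards (0,-70)
p=np.array([-186.4,-102.4]); u=np.array([0,-70])-p; u/=np.linalg.norm(u); a=16.5+np.degrees(np.arctan2(u[1],u[0])); st=p-44*u
print("yaw",a,st)
w=t2w([-70,0]); g=t2w(st)
rel([[*w,23],[*w,100],[*g,100]],a)
E
```

```text
clock: 5.0
eef_pos: [631.0, -96.2, 22.8]
orientation: [-180.0, -0.0, 16.8]
contact_force: [1.0, 0.5, -0.6]
gripper_width: 0.352
grasp_force: 0.1
[-26.2   0.3]
yaw 26.360618048014956 [-229.74999979 -109.9350858 ]
[-0.0438  0.0001 -0.0002]
[-0.0438  0.0001 -0.0772]
[-0.2042  0.1091 -0.0772]
spin -9.525111154668195
```

```bash
python3 -m creep '{"translation":[[-0.015,0,0],[-0.035,0,-0.002],[-0.044,0,-0.035],[-0.06,0.008,-0.077],[-0.1,0.035,-0.077],[-0.145,0.065,-0.077],[-0.185,0.095,-0.077],[-0.204,0.109,-0.077],[-0.204,0.109,-0.077]],"spin":[0,0,0,0,-3,-6,-9.5,-9.5,-9.5],"jaw":[0.03,0.03,0.03,0.03,0.03,0.03,0.03,0.03,0.03]}'
python3 - <<'E'
from h import *
p=np.array([-186.4,-102.4]); u=np.array([0,-70])-p; u/=np.linalg.norm(u)
d=snap("top","pics/t2.png")
rel([[*t2w(p-44*u),22.5],[*t2w(np.array([0,-70])-31*u),22.5]],26.4)
E
```

```text
clock: 6.12
eef_pos: [464.9, -261.5, 99.8]
orientation: [-180.0, -0.0, 26.0]
contact_force: [0.5, -0.1, 0.4]
gripper_width: 0.352
grasp_force: 0.0
[0.0006 0.0004 0.0773]
[ 2.028e-01 -1.000e-04  7.750e-02]
spin -0.18505660592359163
```

View pics/t2.png

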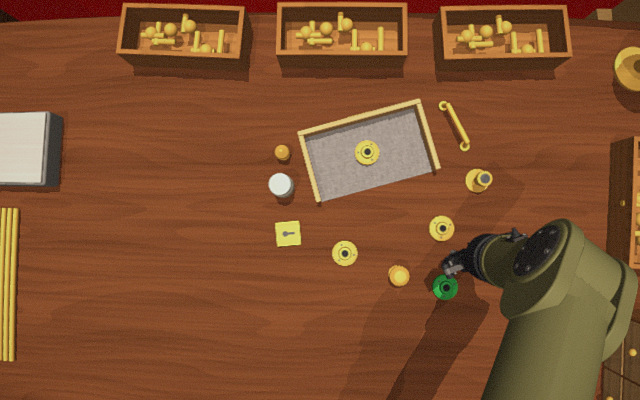

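Rose0 now lies at (367,152), well inside the tray. The fingers are above and behind rose1 (442,228). Sweeping it.

```bash
python3 -m creep '{"translation":[[0.0005,0,0.04],[0.0005,0,0.065],[0.0005,0,0.0775],[0.0005,0,0.0775],[0.012,0,0.0775],[0.024,0,0.0775],[0.036,0,0.0775],[0.048,0,0.0775],[0.06,0,0.0775],[0.072,0,0.0775]],"spin":[0,0,0,0,0,0,0,0,0,0],"jaw":[0.03,0.03,0.03,0.03,0.03,0.03,0.03,0.03,0.03,0.03]}' && python3 -m creep '{"translation":[[0.012,0,0],[0.026,0,0],[0.04,0,0],[0.054,0,0],[0.068,0,0],[0.082,0,0],[0.096,0,0],[0.11,0,0],[0.122,0,0],[0.129,0,0]],"spin":[0,0,0,0,0,0,0,0,0,0],"jaw":[0.03,0.03,0.03,0.03,0.03,0.03,0.03,0.03,0.03,0.03]}'
python3 - <<'E'
from h import *
s=robot.sense(); print(w2t(s["eef_pos"]).round(1))
p=np.array([-182.1,103.3]); u=np.array([0,70])-p; u/=np.linalg.norm(u); a=16.5+np.degrees(np.arctan2(u[1],u[0])); st=p-44*u; g=t2w(st); print(a,g)
rel([[*t2w([-80,-84]),23],[*t2w([-150,10]),110],[*g,110]],a)
E
```

```text
clock: 7.42
eef_pos: [532.5, -227.5, 22.4]
orientation: [180.0, 0.0, 26.3]
contact_force: [-1.6, -0.8, 2.0]
gripper_width: 0.352
grasp_force: 1.2
clock: 8.68
eef_pos: [648.2, -169.8, 22.2]
orientation: [-180.0, -0.0, 26.4]
contact_force: [-2.2, -1.2, 2.0]
gripper_width: 0.347
grasp_force: 1.2
[-30.5 -75.1]
6.137018972753253 [408.51230169 -46.47700139]
[-0.0502  0.0003 -0.0008]
[-0.1031 -0.1044 -0.0878]
[-0.1599 -0.217  -0.0878]
spin 20.249303318892146
```

```bash
python3 -m creep '{"translation":[[-0.01,0,0],[-0.035,0,-0.001],[-0.05,0,-0.03],[-0.06,-0.02,-0.08],[-0.085,-0.065,-0.088],[-0.105,-0.108,-0.088],[-0.13,-0.155,-0.088],[-0.15,-0.197,-0.088],[-0.16,-0.217,-0.088],[-0.16,-0.217,-0.088]],"spin":[0,0,0,0,5,10,15,20,20.2,20.2],"jaw":[0.03,0.03,0.03,0.03,0.03,0.03,0.03,0.03,0.03,0.03]}'
python3 - <<'E'
from h import *
d=snap("top","pics/t3.png"); s=robot.sense(); print(s["eef_pos"],s["joint_positions"].round(1))
p=np.array([-182.1,103.3]); u=np.array([0,70])-p; u/=np.linalg.norm(u)
rel([[*t2w(p-44*u),22.5],[*t2w(np.array([0,70])-31*u),22.5]],6.1)
E
```

```text
clock: 9.93
eef_pos: [406.1, -46.0, 109.9]
orientation: [-179.8, -0.0, 6.3]
contact_force: [-0.6, -0.1, 0.1]
gripper_width: 0.352
grasp_force: 0.0
[407.48532893 -46.97267685 110.33235149] [-37.   -6.6  38.5 126.    4.7  59.2 -84.8]
[ 0.001  -0.0002  0.0878]
[ 1.991e-01 -1.000e-04  8.810e-02]
spin 0.07981117961210771
```

View pics/t3.png

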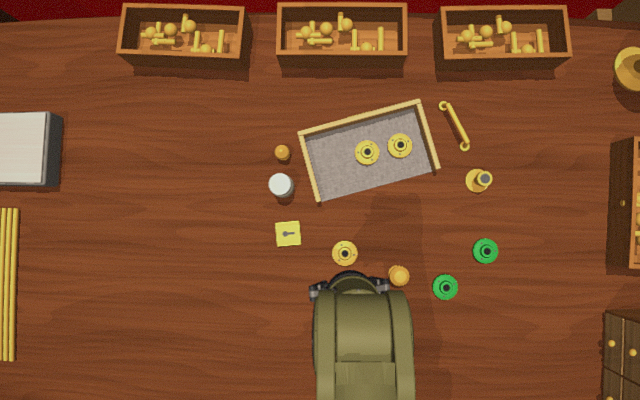

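Roses 0 and 1 lie in the tray at (367,152) and (400,145). The bystanders have not moved. The gripper reached the point behind rose2 (345,253). Lowering it and checking.

```bash
python3 -m creep '{"translation":[[0.001,0,0.03],[0.001,0,0.06],[0.001,0,0.078],[0.001,0,0.0875],[0.001,0,0.0875]],"spin":[0,0,0,0,0],"jaw":[0.03,0.03,0.03,0.03,0.03]}'
python3 - <<'E'
from h import *
s=robot.sense(); print(s["eef_pos"],s["joint_positions"].round(1))
p=np.array([-182.1,103.3]); u=np.array([0,70])-p; u/=np.linalg.norm(u)
rel([[*t2w(np.array([0,70])-31*u),22.5]],6.1)
E
```

```text
clock: 10.6
eef_pos: [408.8, -47.8, 22.5]
orientation: [179.9, 0.1, 6.1]
contact_force: [-0.0, 0.1, -0.3]
gripper_width: 0.353
grasp_force: 0.0
[408.83764999 -47.80519611  22.50021328] [-36.4   4.7  40.8 129.9  -4.2  46.6 -76.8]
[ 0.1979 -0.0016 -0.0002]
spin -0.024044091688011804
```

```bash
python3 -m creep '{"translation":[[0.008,-0.001,0],[0.02,-0.0015,0],[0.032,-0.0015,0],[0.044,-0.0015,0],[0.056,-0.0015,0],[0.068,-0.0015,0],[0.08,-0.0015,0],[0.092,-0.0015,0],[0.104,-0.0015,0],[0.116,-0.0015,0]],"spin":[0,0,0,0,0,0,0,0,0,0],"jaw":[0.03,0.03,0.03,0.03,0.03,0.03,0.03,0.03,0.03,0.03]}' && python3 -m creep '{"translation":[[0.012,0,0],[0.024,0,0],[0.036,0,0],[0.048,0,0],[0.06,0,0],[0.072,0,0],[0.079,0,0],[0.082,0,0],[0.082,0,0]],"spin":[0,0,0,0,0,0,0,0,0],"jaw":[0.03,0.03,0.03,0.03,0.03,0.03,0.03,0.03,0.03]}' && python3 -m creep '{"translation":[[-0.01,0,0],[-0.035,0,-0.001],[-0.05,0,-0.03],[-0.08,0,-0.08],[-0.13,0,-0.11],[-0.16,0,-0.14],[-0.18,0,-0.16],[-0.18,0,-0.16]],"spin":[0,0,0,0,0,0,0,0],"jaw":[0.03,0.03,0.03,0.03,0.03,0.03,0.03,0.03]}'
python3 - <<'E'
from h import *
d=snap("top","pics/t4.png")
hsv=cv2.cvtColor(d["frame"],cv2.COLOR_RGB2HSV)
m=cv2.inRange(hsv,(20,90,120),(75,255,255)); m[:90]=0
m=cv2.morphologyEx(m,cv2.MORPH_OPEN,np.ones((5,5)))
n,l,st,c=cv2.connectedComponentsWithStats(m)
for i in range(1,n): print(c[i].round(1),st[i,4],w2t(world(d,c[i],9)[0]).round(1))
E
```

```text
clock: 11.85
eef_pos: [524.7, -32.9, 22.8]
orientation: [-180.0, -0.0, 6.1]
contact_force: [-1.0, 0.2, 0.3]
gripper_width: 0.353
grasp_force: 0.9
clock: 12.98
eef_pos: [605.6, -24.3, 22.8]
orientation: [180.0, -0.0, 6.1]
contact_force: [-1.0, 0.7, -1.3]
gripper_width: 0.349
grasp_force: 0.1
clock: 13.98
eef_pos: [426.1, -43.3, 183.8]
orientation: [-179.8, -0.2, 6.2]
contact_force: [1.1, 0.2, -0.5]
gripper_width: 0.349
grasp_force: 0.0
[361.1 115.5] 88 [83.7 -8.2]
[399.5 145.5] 404 [  0.7 -67.7]
[366.7 152.3] 432 [5.4 2. ]
[334.9 163.3] 415 [ 1.2 71.9]
[472.2 176.1] 180 [-101.3 -195.2]
[638.  197.5] 24 [-241.7 -530.9]
[287.7 233.1] 560 [-112.3  205.2]
[  1.2 243.5] 117 [ 33.4 837.9]
[637.5 233. ] 20 [-313.  -506.6]
[489.2 243.8] 125 [-244.9 -189.1]
[476.8 250.1] 110 [-250.2 -160.7]
[490.1 257.3] 103 [-272.1 -183. ]
[400.  275.3] 110 [-256.8    6. ]
[445.5 287. ] 372 [-305.   -77.3]
[417.8 353.1] 1933 [-419.3   13.6]
[321.1 355.3] 1752 [-371.7  205.3]
[367.9 341.6] 3928 [-369.5  105.6]
[372.6 391. ] 1241 [-469.9  123.2]
```

View pics/t4.png

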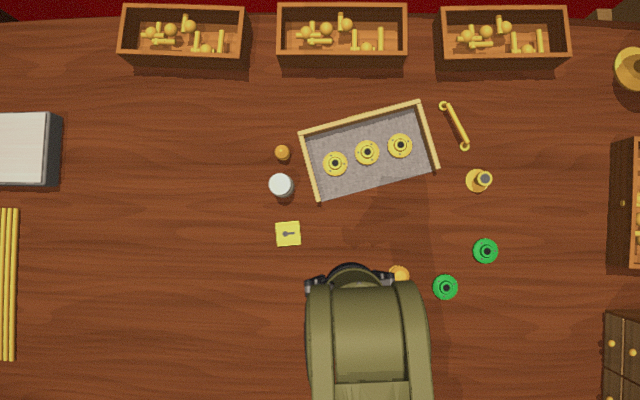

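All three roses lie in the tray, at (335,163), (367,152) and (400,145), each more than 20 mm from any wall or the mouth. The other pieces have not moved and the arm is clear.

```bash
python3 -c "
from bench import robot
print(robot.hand_in())"
```

```text
the job is handed in; nothing more can be done
None
```

All three brass roses were swept flat along the counter into the tray and lie wholly inside it; the other pieces look unmoved in the last picture, and the job was handed in at about 14 s of the 48 s allowed.

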